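# Lock the food processor's lid and pulse it

## Task

Clear the red spatula off the food processor's bowl and lay it flat in the steel tray. Then set the lid level on the bowl with its orange tab over the green mark, and turn it clockwise (seen from above) until the tab is fully home under the latch, pointing at the red mark. Only when the lid is locked, press the blue pulse button fully down and let it come up again; leave everything else on the counter where it is.

Things in the scene. Friction and masses are not known exactly. Their poses are not given: they have to be found in the camera images.
- processor: fixed food processor: white base 170 (x) x 290 (y) x 60 mm, clear bowl with grey rim, black column at -y. Origin: on the counter under the bowl's centre, z up. Rim at z 170, outer radius 76, inner 71; hollow to z 65 but for a white hub, radius 16, up to z 122. Handle to x -122, below z 158. Column x -55..55, y -181..-107, top at z 187
- open_mark (a point): the green mark, a lug 20 mm wide outside the bowl just below the rim, 40 deg clockwise (from above) of the processor's +x. The point is 90 mm from the bowl's axis, 173 mm up, where the middle of the tab belongs when the lid is set on
- lock_mark (a point): where the middle of the tab belongs when locked: in the processor's -y direction, 90 mm from the bowl's axis, 173 mm up, below the red mark. The black latch roofs it over: processor x -26..16, y -109..-87, underside z 181, top z 187; stop wall at x -26..-14.5, so the tab can only enter from +x, 50 deg clockwise from the green mark
- lid: white round lid, radius 78 mm, 180 g. Origin: centre of its underside, z up, x to the orange tab. Grey plug, radius 68 (foot 65.5), z 0..8, goes inside the bowl; disc z 8..14 rests on the rim, the origin then 162 mm above the counter. Black grip on top 64 (x) x 26 (y), z 14..48. Tab 24 wide, out to 100 mm from the axis, z 8..14, with an orange stripe on the disc
- lid_tab (a point): middle of the orange tab, 90 mm from the lid's axis, 11 mm above the lid's origin
- spatula: spatula lying across the bowl's rim, 215 mm long, 60 g. Origin: at its underside near its middle and centre of mass, z up, x towards the red blade. Wooden handle 18 wide x 14 mm high, x -110..20; red blade 50 wide x 8 mm high, x 20..105
- spatula_butt (a point): end of the spatula's handle (5 mm in from the end)
- spatula_blade (a point): end of the spatula's red blade (5 mm in from the end)
- tray: shallow steel tray fixed on the counter, 270 (x) x 115 (y) x 18 mm outside, wall and floor 4 mm thick. Origin: centre of its underside, z up
- pulse (a joint): blue pulse button, radius 14 mm, on top of the processor's column; 0 up, 0.006 m fully down (5 N)
- pulse_top (a point): centre of the blue button's top, which stands 205 mm above the counter on the column
- oat_jar: bystander: glass jar with red cap, radius 38, 115 mm high; origin under its centre
- spice_jar: bystander: small amber jar with green cap, radius 22, 85 mm high; origin under its centre
- beaker: bystander: clear measuring beaker, radius 36, 85 mm high; origin under its centre
- mug: bystander: blue mug, radius 40, 90 mm high; origin under its centre
- bowl: bystander: white ramekin bowl, radius 48, 45 mm high; origin under its centre
- spoon: bystander: steel spoon with a wooden handle, lying on the counter

How it is judged:
By the outcome, as a careful person would: the job done as asked, in the order asked, and still so for the second after the job is handed in, with the robot touching nothing.
It also fails if it takes over 64 s, if anything falls off the work surface, if the arm or the gripper's body presses on something with over 40 N, if the wrist force passes 120 N, or if a joint passes its speed limit or range.

## Robot

A 7-joint arm with a two-finger parallel gripper is mounted at the origin on the work surface. World frame = base frame: x ahead of the robot, y to its left, z up, the work surface at z = 0. Lengths are in m, angles in rad, forces in N, time in s.
With the tool pointing down it reaches from about 0.35 to 0.775 m from the base axis. Payload 3.1 kg.
Tool frame: the origin (TCP) lies midway between the tips of the shut fingers; the grasp point (between the pads) lies arm.grasp_offset behind it (arm.grasp_offset is the distance from the TCP to the grasp point, in m); z points along the fingers, y is the line along which they close (so a half turn about z gives the same grasp; the last joint's range is limited). The gripper opens to 85 mm and grips with 20 to 120 N. Pads are 22 mm wide; open, the fingers measure 114 mm over their backs; the gripper's body (76 mm by 85 mm) begins 54 mm behind the grasp point. The pads swing forward as they close: fully open they stand 13 mm farther back than shut.
Start: joints at [-1.261, 0.311, 0.014, 1.512, -0.004, 1.319, -0.027], TCP at [0.189, 0.516, 0.231] pointing down, gripper open.
Joint ranges: [-2.7, 2.7], [-0.3, 1.91], [-1.27, 1.3], [0.12, 2.57], [-1.44, 4.58], [0.2, 2.03], [-3.05, 3.05]. Speed limits (rad/s): [2.79, 2.79, 3.14, 3.14, 3.14, 3.14, 3.14].

## Interface

Orientations are given as a rotation vector (axis times angle).
In Python, from bench import arm gives the robot as it stands. The module is installed in compiled form; this text tells all that it offers.
- The arm moves only by the tool servo_tool, never from a script. Its argument "moves" is text: rows parted by semicolons, each of 7 numbers parted by spaces: the closure, from -1 (fully open) to 1 (shut), then the shift along the tool's x, y, z as a fraction of full scale, then the turn, a rotation vector about the tool's x, y, z as a fraction of full scale. In form: grip dx dy dz wx wy wz; .... A call has 1 to 20 rows; each row is the pose to reach, as a shift and turn from the pose commanded when the call began, along the tool's axes at that moment, turning the shorter way round; what a row does not reach only later rows make up. Full scale, the value 1, is 0.15 m for a shift and pi rad for a turn. A row lasts 1/10 s, in which the tool goes at most 50 mm and 8.59 degrees, less where a joint would pass 70% of its speed; a pose out of reach is approached as far as the arm can. A call with a number of a shift or a turn outside -1 to 1 is refused whole. A call with a gripper value outside its range is refused whole. The fingers move at their own pace and stop on an object; the grip force is fixed at half the most. Time passes only in rows, so rows that repeat a pose let the fingers close. It gives the time, the measured TCP pose, the force, the opening and the grip force at its end, in the units of the state.
- arm.read_state(): the state, without advancing time (a new reading comes with each control period).
- arm.camera(name): name is "scene" or "top" or "wrist"; returns (picture, depth): 384x512x3 uint8, blue, green, red; 384x512 float32, m along the optical axis (not along the pixel's ray), 0 where there is no reading.
- arm.camera_params(name): a dict with "intrinsics" (3x3 intrinsics, pixels), "distortion" ([k1, k2, p1, p2, k3] as OpenCV has them; the pictures are not rectified), "xyz" and "rotation" of the camera in the world; the wrist camera has in their place "T_tool_cam" (4x4, takes a point from camera to tool coordinates, whose origin is the TCP and whose axes are the flange's). Camera axes: x right, y down, z forward; pixel columns grow to the right and rows downward; lengths in m; the calibration is good to about 2 mm. A picture is of the moment at which its call begins: read the wrist's pose just before it. camera_params takes no time and is no camera call.
- arm.finish_job(): hands the job in; it is judged then, once.
Trained networks look in the newest picture that a camera, given by its name, has taken for a name from the list of things; names that differ only in an ending like _2 or _b are one class to them, and where a whole thing is asked for, a point or a joint stands for the part that bears it (a point fixed in the world has none). Each returns a list of dicts, best first, with "confidence" (0 to 1); they miss things now and then, are a little off and sometimes report something else, mostly with a low value. They report only what shows in the picture. A call takes as long as a camera call.
- arm.boxes_of(camera, name): "centre" ([row, column] in pixels, amid what is visible of it).
- arm.regions_of(camera, name): "mask" (384x512 bool, what is visible of it) and "centre" ([row, column] in pixels, amid what is visible of it).
The state is a dict: "time_s": time; "joint_pos": joint angles; "qd": joint speeds; "effort": joint torques, N m; "tcp_pos": TCP position; "eef_rot": TCP orientation; "wrist_force": force on the tool from outside, world axes, zero at the start; "wrist_torque": the same for the moment, N m; "gripper_width": finger opening in m; "grasp_force": force on a finger pad.
Only numpy, scipy, OpenCV 4.12 (cv2) and the standard library are available. Lean on these libraries where they do the work, as an engineer would, in place of code of your own. Each camera call takes 0.05 s, during which the arm holds its last target. There are 200 camera calls.

## Working session

There is one attempt and no reset: what is moved stays moved. The work goes in short steps, Python scripts to look and compute and a tool call to move; the robot and the scene stay as the last step left them, time stands still between calls to the robot, and variables do not carry over. Pictures are saved under pics/ and viewed, at most 10 in all, crops included, and the job is handed in when it is done.

Besides the shell and the picture viewer there is one more tool, called after "Request:" in YAML: its name, and indented under it one key for each argument. servo_tool: Moves the arm, as the interface text tells. Shift numbers are shares of 0.15 m and turn numbers shares of pi rad, none past 1 either way. Its arguments: {"type":"object","properties":{"moves":{"type":"string"}},"required":["moves"]}

```bash
mkdir -p pics; python3 - <<'E'
from bench import arm
import cv2,numpy as np
s=arm.read_state();print({k:np.round(v,4) for k,v in s.items()},arm.grasp_offset)
a,da=arm.camera("scene");b,db=arm.camera("top")
cv2.imwrite("pics/a.png",a);cv2.imwrite("pics/b.png",b)
np.savez("v0.npz",a=a,da=da,b=b,db=db)
for c in("scene","top","wrist"):print(c,arm.camera_params(c))
for c in("scene","top"):
  for n in["processor","lid","lid_tab","spatula","spatula_butt","spatula_blade","tray","pulse_top","open_mark","lock_mark"]:
    try:print(c,n,[(np.round(d["centre"],1),round(d["confidence"],2)) for d in arm.boxes_of(c,n)[:2]])
    except Exception as e:print(c,n,e)
E
```

```text
{'time_s': np.float64(0.0), 'joint_pos': array([-1.2607,  0.3118,  0.014 ,  1.5131, -0.0044,  1.3192, -0.0272]), 'qd': array([ 0.0002,  0.0015, -0.0004,  0.0014, -0.001 ,  0.0001, -0.0004]), 'effort': array([-4.00000e-04, -3.79914e+01,  1.45900e-01, -2.30582e+01,
        1.23000e-02,  1.38000e-02,  0.00000e+00]), 'tcp_pos': array([0.1893, 0.5156, 0.2302]), 'eef_rot': array([-0.5496, -3.0928,  0.0038]), 'wrist_force': array([-0.178 , -0.4634,  0.2661]), 'wrist_torque': array([ 0.0218,  0.0473, -0.0395]), 'grasp_force': np.float64(0.0), 'gripper_width': np.float64(0.0856)} 0.0187
scene {'intrinsics': array([[417.29800143,   0.        , 253.96546118],
       [  0.        , 417.29800143, 191.21590723],
       [  0.        ,   0.        ,   1.        ]]), 'distortion': array([-0.02069456,  0.        ,  0.        ,  0.        ,  0.        ]), 'xyz': array([ 1.29905779, -0.23928154,  1.0380126 ]), 'rotation': array([-1.97090642, -1.533816  ,  0.56914437])}
top {'intrinsics': array([[445.40870549,   0.        , 255.86100809],
       [  0.        , 445.40870549, 183.67287229],
       [  0.   
[... 1258 characters left out ...]

scene open_mark [(array([222.8, 195.8]), 0.94)]
scene lock_mark [(array([218.9, 193.5]), 0.88)]
top processor [(array([199.7, 296.4]), 0.9)]
top lid [(array([200.8, 196.9]), 0.86)]
top lid_tab [(array([198.7, 199. ]), 0.94), (array([153.8, 238.7]), 0.43)]
top spatula [(array([182.5, 289.1]), 0.8)]
top spatula_butt [(array([186.1, 287.7]), 0.81), (array([146.3, 168.8]), 0.56)]
top spatula_blade [(array([184.5, 286.2]), 0.77), (array([133.5, 261.8]), 0.64)]
top tray [(array([206.8, 146.7]), 0.85), (array([131.3, 261.4]), 0.44)]
top pulse_top [(array([197.8, 201.1]), 0.7), (array([201.8, 326.2]), 0.58)]
top open_mark [(array([201.5, 298.5]), 0.83)]
top lock_mark [(array([196.4, 293.9]), 0.84)]
```

```bash
python3 - <<'E'
import cv2
a=cv2.imread("pics/a.png");b=cv2.imread("pics/b.png")
cv2.imwrite("pics/a2.png",cv2.resize(a,(800,600),interpolation=3))
cv2.imwrite("pics/b2.png",cv2.resize(b[80:280,100:366],(798,600),interpolation=3))
E
```

```text
(no output)
```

View pics/a2.png

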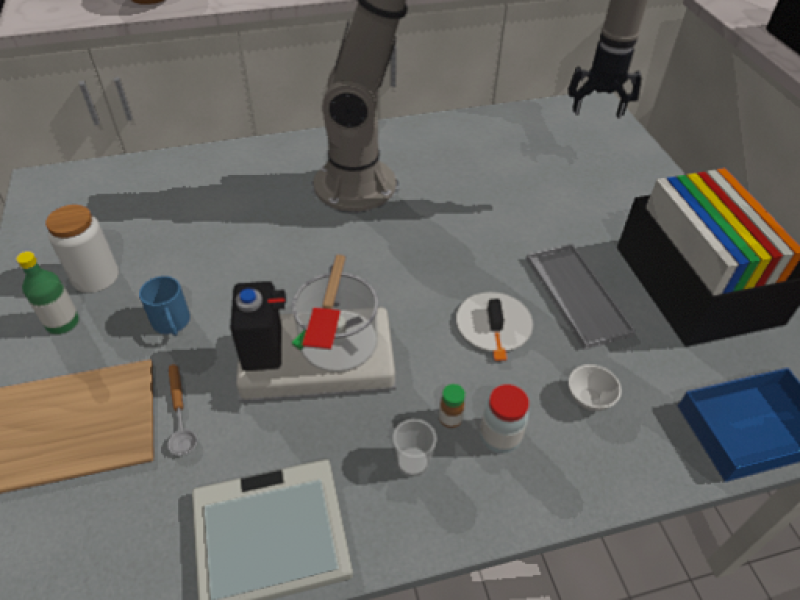

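View pics/b2.png

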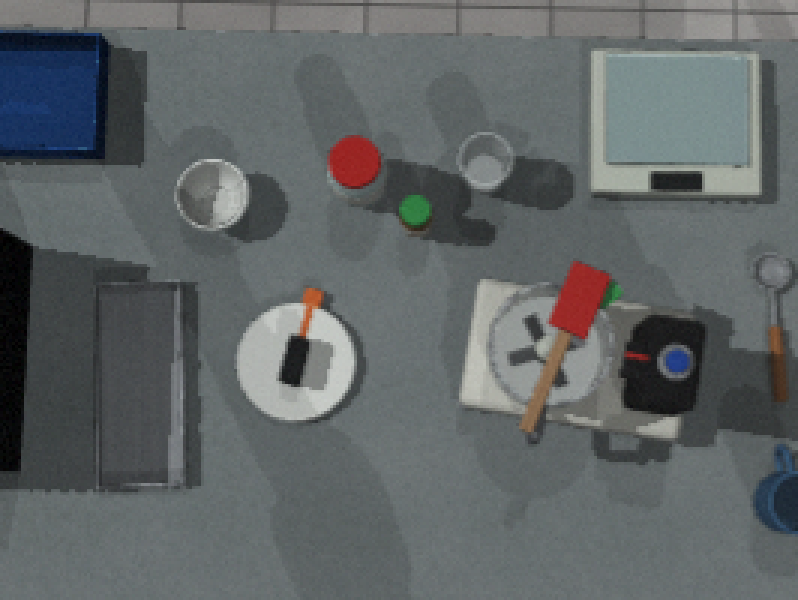

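```bash
cat > h.py <<'E'
import numpy as np,cv2
from scipy.spatial.transform import Rotation as R
from bench import arm
def cam(name,state=None):
    p=arm.camera_params(name);K=p["intrinsics"];D=p["distortion"]
    if name=="wrist":
        s=state or arm.read_state();T=np.eye(4);T[:3,:3]=R.from_rotvec(s["eef_rot"]).as_matrix();T[:3,3]=s["tcp_pos"]
        T=T@p["T_tool_cam"];return K,D,T[:3,:3],T[:3,3]
    return K,D,R.from_rotvec(p["rotation"]).as_matrix(),p["xyz"]
def rays(c,rc):  # rc rows,cols -> unit-z rays in world
    uv=np.array(rc,float).reshape(-1,1,2)[:,:,::-1]
    n=cv2.undistortPoints(uv.copy(),c[0],c[1]).reshape(-1,2)
    return np.c_[n,np.ones(len(n))]@c[2].T
def at_z(c,rc,z):
    r=rays(c,rc);return c[3]+r*((z-c[3][2])/r[:,2])[:,None]
def dep(c,rc,d):
    rc=np.array(rc).reshape(-1,2);r=rays(c,rc);i=np.round(rc).astype(int);return c[3]+r*d[i[:,0],i[:,1]][:,None]
def cloud(c,d):
    rc=np.argwhere(np.ones(d.shape,bool));return dep(c,rc,d).reshape(*d.shape,3)
def tri(c1,p1,c2,p2):
    a=rays(c1,p1)[0];b=rays(c2,p2)[0];a/=np.linalg.norm(a);b/=np.linalg.norm(b)
    t=np.linalg.lstsq(np.c_[a,-b],c2[3]-c1[3],rcond=None)[0]
    x=c1[3]+a*t[0];y=c2[3]+b*t[1];return (x+y)/2,np.linalg.norm(x-y)
def project(c,X):
    Rm=c[2].T;return cv2.projectPoints(np.array(X,float).reshape(-1,1,3),cv2.Rodrigues(Rm)[0],-Rm@c[3],c[0],c[1])[0].reshape(-1,2)[:,::-1]
def hsv(img):return cv2.cvtColor(img,cv2.COLOR_BGR2HSV)
COL=dict(red=[(0,150,80),(5,255,255)],orange=[(6,190,120),(16,255,255)],blue=[(105,170,90),(120,255,255)],green=[(50,150,60),(75,255,255)],wood=[(8,80,90),(20,185,255)])
def blobs(img,col,mina=8):
    m=cv2.inRange(hsv(img),*map(np.array,COL[col]))
    n,l,s,ce=cv2.connectedComponentsWithStats(m)
    return [(l==i,ce[i][::-1],s[i,4]) for i in range(1,n) if s[i,4]>=mina]
E
python3 - <<'E'
from h import *
v=np.load("v0.npz")
np.set_printoptions(precision=4,suppress=True)
for nm,i,d in(("top","b","db"),("scene","a","da")):
  c=cam(nm);im=v[i];P=cloud(c,v[d])
  for col in COL:
    for m,ce,a in blobs(im,col):
      print(nm,col,np.round(ce,1),a,np.median(P[m],0),'min',P[m].min(0),'max',P[m].max(0))
c=cam("top");P=cloud(c,v["db"])
# rim cloud
for lo,hi in((.16,.178),(.182,.192),(.198,.21),(.03,.055)):
  m=(P[...,2]>lo)&(P[...,2]<hi)&(P[...,0]>.3)&(P[...,0]<.7)&(abs(P[...,1])<.4)
  n,l,s,ce=cv2.connectedComponentsWithStats(m.astype(np.uint8))
  for k in range(1,n):
    if s[k,4]>15:print(lo,ce[k][::-1],s[k,4],P[l==k].mean(0),P[l==k].min(0),P[l==k].max(0))
E
```

```text
top red [133.6 217.8] 225 [0.7662 0.1017 0.1139] min [ 0.3677 -0.0183  0.0959] max [0.7992 0.1323 1.7757]
top red [193.8  53. ] 418 [0.5169 0.6637 0.2088] min [0.3925 0.651  0.1533] max [0.649  0.692  0.2197]
top red [179.5 292.8] 290 [ 0.5872 -0.1787  0.1781] min [ 0.3677 -0.2123  0.1679] max [ 0.6285 -0.0183  1.7757]
top red [198.2 312.1] 13 [ 0.5188 -0.2462  0.1853] min [ 0.5147 -0.2578  0.183 ] max [ 0.5223 -0.236   0.1928]
top orange [193.2  39. ] 394 [0.5162 0.7119 0.2091] min [ 0.3677 -0.0183  0.1977] max [0.6502 0.7225 1.7757]
top orange [178.9 203.6] 11 [0.6042 0.1597 0.0149] min [0.5957 0.1548 0.007 ] max [0.6134 0.1675 0.021 ]
top blue [115.  111.9] 1000 [0.861  0.5399 0.0034] min [ 0.3677 -0.0183 -0.0163] max [0.9184 0.6169 1.7757]
top blue [193.   74.1] 396 [0.5216 0.5911 0.2094] min [0.3927 0.5797 0.1968] max [0.6496 0.6055 0.2185]
top blue [200.1 325.4] 36 [ 0.5099 -0.2898  0.2089] min [ 0.3677 -0.3011  0.2007] max [ 0.521  -0.0183  1.7757]
top green [149.5 238.1] 55 [0.711  0.0247 0.0848] min [0.6941 0.0092 0.0777] max [0.7302 0.0404 0.0962]
top green [193.1  67.4] 39
[... 3825 characters left out ...]
28 [ 0.5119 -0.2783  0.1866] [ 0.4552 -0.3261  0.1822] [ 0.5664 -0.2279  0.192 ]
0.182 [206.0094 281.3019] 106 [ 0.4884 -0.1366  0.1854] [ 0.4276 -0.1642  0.182 ] [ 0.5465 -0.1073  0.1918]
0.198 [199.7846 324.3385] 65 [ 0.5115 -0.2881  0.203 ] [ 0.4895 -0.3084  0.1981] [ 0.5326 -0.2692  0.2099]
0.03 [154.7778 169.3333] 18 [0.6944 0.2953 0.0434] [0.6886 0.2694 0.0327] [0.6995 0.3166 0.0541]
0.03 [199.3604 197.2252] 111 [0.5199 0.1803 0.046 ] [0.4896 0.1631 0.0315] [0.5531 0.1968 0.055 ]
0.03 [200.625 254.875] 16 [ 0.5179 -0.0437  0.0508] [ 0.4968 -0.0518  0.0455] [ 0.5396 -0.0404  0.0542]
0.03 [223.9714 315.    ] 35 [ 0.4311 -0.2778  0.0487] [ 0.4236 -0.3205  0.0338] [ 0.4429 -0.2322  0.055 ]
```

Request:
servo_tool:
  moves: "-1 -1 -0.67 -0.3 0 0 0;-1 -1 -0.67 -0.3 0 0 0;-1 -1 -0.67 -0.3 0 0 0;-1 -1 -0.67 -0.3 0 0 0;-1 -1 -0.67 -0.3 0 0 0"

```text
time_s: 1.6
tcp_pos: [0.3012, 0.3656, 0.2784]
eef_rot: [0.567, 3.085, 0.002]
wrist_force: [0.1, 0.4, 0.9]
gripper_width: 0.0853
grasp_force: 0.0
```

Request:
servo_tool:
  moves: "-1 -1 -0.67 -0.37 0 0 0;-1 -1 -0.67 -0.37 0 0 0;-1 -1 -0.67 -0.37 0 0 0;-1 -1 -0.67 -0.37 0 0 0;-1 -1 -0.67 -0.37 0 0 0;-1 -1 -0.67 -0.37 0 0 0;-1 -1 -0.67 -0.37 0 0 0"

```text
time_s: 2.3
tcp_pos: [0.4006, 0.226, 0.3312]
eef_rot: [-0.544, -3.092, -0.0]
wrist_force: [0.0, 0.6, -0.7]
gripper_width: 0.0856
grasp_force: 0.0
```

```bash
cat >> h.py <<'E'
def shot(tag):
    s=arm.read_state();im,d=arm.camera("wrist")
    np.savez(tag+".npz",im=im,d=d,p=s["tcp_pos"],r=s["eef_rot"]);cv2.imwrite("pics/%s.png"%tag,im);return im,d,cam("wrist",s)
def load(tag):
    v=np.load(tag+".npz");return v["im"],v["d"],cam("wrist",dict(tcp_pos=v["p"],eef_rot=v["r"]))
E
python3 - <<'E'
from h import *
np.set_printoptions(precision=4,suppress=True)
im,d,c=shot("w1")
s=arm.read_state();print(s["time_s"],s["tcp_pos"],s["eef_rot"],s["joint_pos"])
for n in["lid","lid_tab","tray"]:
  for k in arm.regions_of("wrist",n)[:2]:
    m=k["mask"];P=cloud(c,d)[m];P=P[P[:,2]<1];print(n,np.round(k["centre"],1),round(k["confidence"],2),m.sum(),np.median(P,0),P.min(0),P.max(0))
P=cloud(c,d)
for col in("orange",):
  for m,ce,a in blobs(im,col,30):print(col,ce,a,np.median(P[m],0))
E
```

```text
2.35 [0.4005 0.2261 0.3311] [-0.5434 -3.0927  0.0004] [-0.8067  0.0861  0.2819  1.5484 -0.0247  1.5119  0.6986]
lid [234.6 259.5] 0.67 8799 [0.5132 0.1836 0.015 ] [ 0.3332  0.0994 -0.0013] [0.6161 0.2585 0.4746]
lid_tab [234.5 258.6] 0.86 8799 [0.5131 0.1838 0.015 ] [ 0.3332  0.1056 -0.0013] [0.6221 0.2585 0.4746]
tray [157.9 388.3] 0.8 17355 [0.4722 0.3876 0.0049] [ 0.3332  0.2484 -0.0007] [0.6225 0.4539 0.4746]
tray [232.5 259.1] 0.57 8758 [0.5131 0.1837 0.015 ] [ 0.3332  0.1041 -0.0007] [0.6226 0.2589 0.4746]
```

View pics/w1.png

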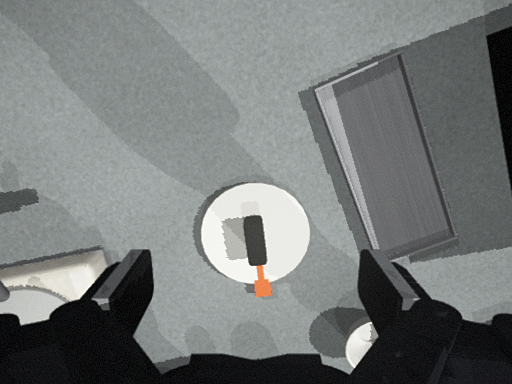

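```bash
python3 - <<'E'
from h import *
np.set_printoptions(precision=4,suppress=True)
im,d,c=load("w1");P=cloud(c,d);h=hsv(im)
t=at_z(c,[(90,317),(55,402),(235,455),(255,372)],.018);print("tray",t,t.mean(0))
g=np.linspace(0,1,1)
# lid disc: bright
X=P[...,:2]
near=np.linalg.norm(X-[.517,.182],axis=-1)<.12
m=(near&(h[...,2]>150)&(h[...,1]<60)).astype(np.uint8)
cn=max(cv2.findContours(m,0,1)[0],key=cv2.contourArea)
hull=cv2.convexHull(cn)[:,0,::-1];E=at_z(c,hull,.014)[:,:2]
def circ(Q):
  A=np.c_[2*Q,np.ones(len(Q))];s=np.linalg.lstsq(A,(Q**2).sum(1),rcond=None)[0];return s[:2],np.sqrt(s[2]+s[:2]@s[:2])
ce,r=circ(E);k=abs(np.linalg.norm(E-ce,axis=1)-r)<.004;ce,r=circ(E[k]);print("lid",ce,r,k.sum(),len(k))
mo=near&(h[...,0]<20)&(h[...,1]>150)&(h[...,2]>100)
rc=np.argwhere(mo);O=at_z(c,rc,.014)[:,:2];print("orange",mo.sum(),O.mean(0));v=O-ce;rr=np.linalg.norm(v,axis=1);print(rr.min(),rr.max());u=v.sum(0);print("tabdir",np.degrees(np.arctan2(u[1],u[0])))
mb=near&(h[...,2]<60)&(P[...,2]>.04)&(P[...,2]<.06)
B=P[mb];print("grip",mb.sum(),B.mean(0),np.median(B[:,2]));rc=np.argwhere(mb);B=at_z(c,rc,.048)[:,:2];(cc,wh,an)=cv2.minAreaRect(B.astype(np.float32)*1000);print(cc,wh,an)
w,V=np.linalg.eigh(np.cov(B.T));print("grip axis",np.degrees(np.arctan2(V[1,1],V[0,1])))
print("disc z",np.median(P[m>0][:,2]), "counter",np.median(P[20:60,200:280,2]))
# top view orange tri
v0=np.load("v0.npz");ct=cam("top");cs=cam("scene")
E
```

```text
tray [[0.3574 0.3223 0.018 ]
 [0.3542 0.431  0.018 ]
 [0.6115 0.4462 0.018 ]
 [0.6029 0.3296 0.018 ]] [0.4815 0.3823 0.018 ]
lid [0.5119 0.1837] 0.11662837321481419 49 49
orange 310 [0.596 0.163]
0.05498309390409873 0.10618077664822079
tabdir -13.829735705002648
grip 43 [0.5311 0.1748 0.0478] 0.04796882638679023
(516.317138671875, 181.11264038085938) (23.217086791992188, 59.93949890136719) 77.2172622680664
grip axis 175.89949823675184
disc z 0.0028231359968387826 counter 0.0006206806062137027
```

Request:
servo_tool:
  moves: "-1 0 -1 0 0 0 0;-1 0 -1 0 0 0 0;-1 0 -1 0 0 0 0;-1 0 -1 0 0 0 0;-1 0 -1 0 0 0 0"

```text
time_s: 3.0
tcp_pos: [0.3499, 0.0834, 0.3321]
eef_rot: [0.551, 3.092, 0.003]
wrist_force: [1.1, 0.6, -0.3]
gripper_width: 0.0852
grasp_force: 0.0
```

Request:
servo_tool:
  moves: "-1 -0.6 -1 0 0 0 0;-1 -0.6 -1 0 0 0 0;-1 -0.6 -1 0 0 0 0;-1 -0.6 -1 0 0 0 0;-1 -0.6 -1 0 0 0 0;-1 -0.6 -1 0 0 0 0;-1 -0.6 -1 0 0 0 0"

```text
time_s: 3.7
tcp_pos: [0.3835, -0.0859, 0.3315]
eef_rot: [-0.542, -3.094, 0.0]
wrist_force: [0.3, -0.8, 0.4]
gripper_width: 0.0853
grasp_force: 0.0
```

```bash
python3 - <<'E'
from h import *
np.set_printoptions(precision=4,suppress=True)
im,d,c=shot("w2");P=cloud(c,d)
s=arm.read_state();print(s["time_s"],s["tcp_pos"],s["eef_rot"],s["joint_pos"])
for n in["spatula","spatula_butt","spatula_blade","processor","pulse_top","open_mark","lock_mark"]:
  for k in arm.boxes_of("wrist",n)[:2]:print(n,np.round(k["centre"],1),round(k["confidence"],2))
for col in("red","wood","green","blue"):
  for m,ce,a in blobs(im,col,30):print(col,ce,a,np.median(P[m],0))
E
```

```text
3.75 [ 0.3834 -0.0861  0.3316] [-0.5423 -3.0938  0.0002] [-0.5494 -0.0952  0.6697  1.7036  0.0592  1.5134  1.3384]
spatula [299.  242.4] 0.78
spatula_butt [299.9 243.2] 0.64
spatula_blade [299.7 242. ] 0.92
spatula_blade [271.  227.5] 0.21
processor [270.6 227.7] 0.94
pulse_top [272.7 227.2] 0.29
open_mark [273.4 230. ] 0.91
lock_mark [270.3 225.6] 0.67
red [351.3658 242.9494] 514 [ 0.5512 -0.1576  0.1787]
red [354.2821 156.2991] 117 [ 0.5169 -0.2392  0.1891]
wood [287.1686 242.7018] 2183 [ 0.4782 -0.1348  0.1845]
wood [303.7328  10.5776] 580 [ 0.479  -0.5091  0.0157]
wood [302.3374  44.3865] 163 [ 0.4935 -0.4595  0.02  ]
```

View pics/w2.png

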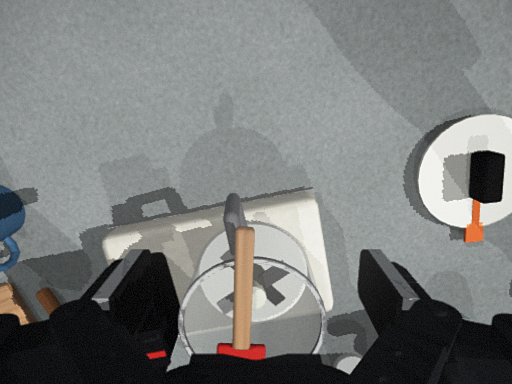

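```bash
python3 - <<'E'
from h import *
np.set_printoptions(precision=4,suppress=True)
im,d,c=load("w2");P=cloud(c,d)
m,ce,a=max((b for b in blobs(im,"wood",300)),key=lambda b:b[2])
rc=np.argwhere(m);W=at_z(c,rc,.184)[:,:2]
w,V=np.linalg.eigh(np.cov(W.T));u=V[:,1]*np.sign(V[0,1]);t=(W-W.mean(0))@u
print("sp dir",np.degrees(np.arctan2(u[1],u[0])),"len",np.ptp(t),"butt",W.mean(0)+u*t.min(),"origin",W.mean(0)+u*(t.min()+.110),"red edge",W.mean(0)+u*t.max())
n=np.array([-u[1],u[0]]);print("width",np.ptp((W-W.mean(0))@n))
# top/scene views
v=np.load("v0.npz")
for nm,i in(("top","b"),("scene","a")):
  cc=cam(nm)
  R_=[b for b in blobs(v[i],"red",200)]
  for m,ce,a in R_:
    X=at_z(cc,[ce],.178)[0]
    if abs(X[1]+.178)<.03: Q=X;print(nm,"blade c",X[:2],"->origin",X[:2]-.0625*u)
  for m,ce,a in blobs(v[i],"wood",100):
    X=at_z(cc,[ce],.184)[0]
    if abs(X[1]+.137)<.04:
      W=at_z(cc,np.argwhere(m),.184)[:,:2];print(nm,"wood c",X[:2],"->origin",X[:2]+.045*u, "dir",np.degrees(np.arctan2(*(Q[:2]-X[:2])[::-1])))
# lid in both
for tag in("w1","w2"):
  im,d,c=load(tag);P=cloud(c,d);h=hsv(im)
  near=np.linalg.norm(P[...,:2]-[.516,.181],axis=-1)<.105
  m=near&(h[...,2]>130)&(h[...,1]<60)&(P[...,2]>.006)
  m=cv2.morphologyEx(m.astype(np.uint8),cv2.MORPH_OPEN,np.ones((3,3)))
  cn=max(cv2.findContours(m,0,1)[0],key=cv2.contourArea);hu=cv2.convexHull(cn)[:,0,::-1]
  hu=hu[(hu[:,1]<508)]
  E=at_z(c,hu,.014)[:,:2]
  for _ in range(3):
    A=np.c_[2*E,np.ones(len(E))];s=np.linalg.lstsq(A,(E**2).sum(1),rcond=None)[0];r=np.sqrt(s[2]+s[:2]@s[:2]);e=abs(np.linalg.norm(E-s[:2],axis=1)-r);E=E[e<max(.003,np.median(e)*2)]
  print(tag,"lid",s[:2],r,len(E))
  mo=near&(h[...,0]<20)&(h[...,1]>150)&(h[...,2]>100);O=at_z(c,np.argwhere(mo),.014)[:,:2];print("orange",O.mean(0),np.degrees(np.arctan2(*(O.mean(0)-s[:2])[::-1])))
  mb=near&(h[...,2]<50)&(P[...,2]>.043)&(P[...,2]<.053)
  B=at_z(c,np.argwhere(mb),.048)[:,:2];print("grip",cv2.minAreaRect(B.astype(np.float32)*1000),np.median(P[mb][:,2]),"disc z",np.median(P[m>0][:,2]))
E
```

```text
sp dir -21.93259468915983 len 0.13089348185217203 butt [ 0.4224 -0.1123] origin [ 0.5244 -0.1534] red edge [ 0.5438 -0.1612]
width 0.01787821162019182
top blade c [ 0.5858 -0.1784] ->origin [ 0.5278 -0.155 ]
top wood c [ 0.4864 -0.1379] ->origin [ 0.5281 -0.1547] dir -22.13830351981427
scene blade c [ 0.591  -0.1759] ->origin [ 0.533  -0.1526]
scene wood c [ 0.4956 -0.1365] ->origin [ 0.5373 -0.1533] dir -22.449989408050396
w1 lid [0.5176 0.1814] 0.07769361373501735 45
orange [0.596 0.163] -13.23972577882135
grip ((542.6285400390625, 166.19203186035156), (0.0, 0.0), 0.0) 0.048203623579945565 disc z 0.014827002362306496
w2 lid [0.5174 0.1808] 0.07768686807432658 32
orange [0.5913 0.1641] -12.741257711290444
grip ((514.79296875, 178.0146484375), (27.1085205078125, 62.88125991821289), 77.3993148803711) 0.04831409320295321 disc z 0.014764129055964581
```

```bash
cat >> h.py <<'E'
def go(xyz,yaw):
    "yaw: world angle of tool x, deg"
    s=arm.read_state();T=R.from_rotvec(s["eef_rot"]);y=np.radians(yaw)
    G=R.from_matrix(np.array([[np.cos(y),np.sin(y),0],[np.sin(y),-np.cos(y),0],[0,0,-1]]))
    print("t",s["time_s"],"shift",np.round(T.inv().apply(np.array(xyz)-s["tcp_pos"])/.15,3),"turn",np.round((T.inv()*G).as_rotvec()/np.pi,4),"q",np.round(s["joint_pos"],2))
E
python3 -c "
from h import *
go([.5205,-.152,.170],158)
go([.5205,-.152,.24],158)"
```

```text
t 4.1 shift [-1.007 -0.085  1.079] turn [0.0001 0.     0.0105] q [-0.55 -0.1   0.67  1.7   0.06  1.51  1.34]
t 4.1 shift [-1.007 -0.085  0.612] turn [0.0001 0.     0.0105] q [-0.55 -0.1   0.67  1.7   0.06  1.51  1.34]
```

Request:
servo_tool:
  moves: "-1 -1 -0.085 0.3 0 0 0.0105;-1 -1 -0.085 0.3 0 0 0.0105;-1 -1 -0.085 0.3 0 0 0.0105;-1 -1 -0.085 0.61 0 0 0.0105;-1 -1 -0.085 0.61 0 0 0.0105;-1 -1 -0.085 0.61 0 0 0.0105"

```text
time_s: 4.7
tcp_pos: [0.5188, -0.1517, 0.2397]
eef_rot: [-0.6, -3.081, 0.0]
wrist_force: [1.3, 0.1, 0.7]
gripper_width: 0.0854
grasp_force: 0.0
```

```bash
python3 -c "
from h import *
go([.5205,-.152,.170],158)"
```

```text
t 4.7 shift [-0.013  0.003  0.465] turn [-0.0002 -0.0008 -0.0002] q [-0.35  0.36  0.81  1.54 -0.26  1.36  1.67]
```

Request:
servo_tool:
  moves: "-1 0 0 0.2 0 0 0;-1 0 0 0.35 0 0 0;-1 0 0 0.465 0 0 0;-1 0 0 0.465 0 0 0;1 0 0 0.465 0 0 0;1 0 0 0.465 0 0 0;1 0 0 0.465 0 0 0;1 0 0 0.465 0 0 0;1 0 0 0.465 0 0 0;1 0 0 0.465 0 0 0;1 0 0 0.465 0 0 0;1 0 0 0.465 0 0 0;1 0 0 0.465 0 0 0"

```text
time_s: 6.0
tcp_pos: [0.52, -0.1521, 0.1715]
eef_rot: [0.6, 3.082, 0.0]
wrist_force: [-0.3, 0.7, 5.6]
gripper_width: 0.0163
grasp_force: 61.3
```

Request:
servo_tool:
  moves: "1 0 0 -0.2 0 0 0;1 0 0 -0.4 0 0 0;1 0 0 -0.6 0 0 0;1 0 0 -0.6 0 0 0"

```text
time_s: 6.4
tcp_pos: [0.5216, -0.1535, 0.2644]
eef_rot: [0.6, 3.076, -0.001]
wrist_force: [0.6, -1.1, -1.1]
gripper_width: 0.0163
grasp_force: 60.6
```

```bash
python3 - <<'E'
from h import *
np.set_printoptions(precision=4,suppress=True)
arm.camera("top")
k=arm.regions_of("top","tray");c=cam("top")
for q in k[:2]:
  X=at_z(c,np.argwhere(q["mask"]),.016)[:,:2];print(q["confidence"],q["mask"].sum(),cv2.minAreaRect((X*1000).astype(np.float32)))
im,d,c=load("w1")
# wrist: edges of tray via gray; print profile-based rect from depth
P=cloud(c,d);m=(P[...,2]>.011)&(P[...,2]<.024)&(P[...,0]<.65)&(P[...,1]>.28)&(P[...,1]<.48)
X=P[m][:,:2];print(m.sum(),cv2.minAreaRect((X*1000).astype(np.float32)),np.percentile(X,[1,99],axis=0))
s=arm.read_state();print(s["wrist_force"],s["gripper_width"],s["grasp_force"])
E
```

```text
0.63 2147 ((488.9210205078125, 382.5306396484375), (276.80859375, 123.31584167480469), 3.7471365928649902)
2342 ((485.58392333984375, 383.9369201660156), (270.4764404296875, 116.25032043457031), 3.4636690616607666) [[0.3491 0.3192]
 [0.6195 0.4462]]
[-0.1725  0.3779 -1.6065] 0.01613159281365243 60.58008313179016
```

Request:
servo_tool:
  moves: "1 0.4 0.8 0 0 0 0;1 0.4 0.8 0 0 0 0;1 0.4 0.8 0 0 0 0"

```text
time_s: 6.8
tcp_pos: [0.5073, -0.0139, 0.2582]
eef_rot: [-0.595, -3.08, -0.002]
wrist_force: [0.1, 0.5, 0.6]
gripper_width: 0.0163
grasp_force: 60.6
```

Request:
servo_tool:
  moves: "1 0.4 0.8 0 0 0 0;1 0.4 0.8 0 0 0 0;1 0.4 0.8 0 0 0 0"

```text
time_s: 7.1
tcp_pos: [0.496, 0.1202, 0.2583]
eef_rot: [-0.592, -3.081, -0.0]
wrist_force: [0.6, 0.2, -2.0]
gripper_width: 0.0161
grasp_force: 60.6
```

Request:
servo_tool:
  moves: "1 0.4 0.8 0 0 0 0;1 0.4 0.8 0 0 0 0;1 0.4 0.8 0 0 0 0;1 0.4 0.8 0 0 0 0"

```text
time_s: 7.5
tcp_pos: [0.484, 0.2573, 0.2573]
eef_rot: [-0.58, -3.082, 0.0]
wrist_force: [0.0, 0.7, 0.0]
gripper_width: 0.0164
grasp_force: 60.6
```

```bash
python3 -c "
from h import *
s=arm.read_state();print(s['tcp_pos'],s['gripper_width'])
go([.482,.384,.10],183.5)"
```

```text
[0.48398191 0.25727848 0.25729227] 0.01644269340150838
t 7.5 shift [0.313 0.783 1.05 ] turn [ 0.     -0.0019 -0.1379] q [-0.99  0.33  0.63  1.48 -0.2   1.4   0.86]
```

Request:
servo_tool:
  moves: "1 0.313 0.783 0 0 0 -0.138;1 0.313 0.783 0 0 0 -0.138;1 0.313 0.783 0 0 0 -0.138;1 0.313 0.783 0.5 0 0 -0.138;1 0.313 0.783 1 0 0 -0.138;1 0.313 0.783 1 0 0 -0.138;1 0.313 0.783 1 0 0 -0.138"

```text
time_s: 8.2
tcp_pos: [0.4814, 0.3704, 0.1008]
eef_rot: [0.074, -3.124, 0.021]
wrist_force: [-1.4, -1.1, -1.5]
gripper_width: 0.0163
grasp_force: 60.5
```

```bash
python3 -c "
from h import *
s=arm.read_state();print(s['tcp_pos'],s['gripper_width'],s['wrist_force'])
go([.482,.384,.012],183.5)"
```

```text
[0.48139806 0.3704376  0.10078488] 0.016280650444624477 [-1.35420469 -1.14278989 -1.53113921]
t 8.2 shift [-0.019  0.098  0.59 ] turn [-0.004  -0.0056 -0.0043] q [-1.    0.57  0.48  1.52 -0.27  1.14  1.15]
```

Request:
servo_tool:
  moves: "1 0 0 0 0 0 0;1 0 0 0 0 0 0;1 0 0 0 0 0 0"

```text
time_s: 8.5
tcp_pos: [0.4906, 0.3768, 0.1141]
eef_rot: [-0.076, 3.135, 0.006]
wrist_force: [-0.3, 0.0, -0.5]
gripper_width: 0.0163
grasp_force: 60.6
```

```bash
python3 -c "
from h import *
s=arm.read_state();print(s['tcp_pos'],s['eef_rot'],s['wrist_force'])
go([.482,.384,.012],183.5)"
```

```text
[0.49059241 0.37682021 0.11409026] [-0.07617389  3.13532253  0.00608191] [-0.30546368  0.01261141 -0.50895471]
t 8.5 shift [0.059 0.048 0.68 ] turn [ 0.0012  0.0017 -0.004 ] q [-1.    0.56  0.48  1.5  -0.27  1.14  1.15]
```

Request:
servo_tool:
  moves: "1 0.06 0.05 0.3 0 0 -0.004;1 0.06 0.05 0.5 0 0 -0.004;1 0.06 0.05 0.6 0 0 -0.004;1 0.06 0.05 0.65 0 0 -0.004;1 0.06 0.05 0.65 0 0 -0.004;1 0.06 0.05 0.65 0 0 -0.004"

```text
time_s: 9.1
tcp_pos: [0.4807, 0.3834, 0.015]
eef_rot: [-0.096, 3.137, 0.003]
wrist_force: [-0.7, -0.5, -1.0]
gripper_width: 0.0162
grasp_force: 60.6
```

```bash
python3 -c "
from h import *
s=arm.read_state();print(s['tcp_pos'],s['eef_rot'],s['wrist_force'])
go([.482,.384,.008],183.5)"
```

```text
[0.48069614 0.38338415 0.01496587] [-9.55203986e-02  3.13695802e+00  3.07840568e-03] [-0.67752777 -0.48808914 -0.97877772]
t 9.1 shift [-0.009  0.003  0.046] turn [ 0.0006  0.001  -0.0001] q [-0.99  0.66  0.44  1.6  -0.33  0.95  1.18]
```

Lower 7 mm, release part-way, then rise.

Request:
servo_tool:
  moves: "1 0 0 0.045 0 0 0;1 0 0 0.045 0 0 0;1 0 0 0.045 0 0 0;0.2 0 0 0.045 0 0 0;0.2 0 0 0.045 0 0 0;0.2 0 0 0.045 0 0 0;0.2 0 0 0.045 0 0 0;0.2 0 0 -0.2 0 0 0;0 0 0 -0.5 0 0 0;-1 0 0 -0.9 0 0 0;-1 0 0 -0.9 0 0 0"

```text
time_s: 10.2
tcp_pos: [0.4829, 0.3849, 0.1553]
eef_rot: [-0.096, 3.129, 0.012]
wrist_force: [1.3, 0.7, 0.2]
gripper_width: 0.0703
grasp_force: 0.0
```

```bash
python3 - <<'E'
from h import *
np.set_printoptions(precision=4,suppress=True)
s=arm.read_state();print(s["tcp_pos"],s["gripper_width"])
im,d=arm.camera("top");c=cam("top");cv2.imwrite("pics/t2.png",im)
ims,ds=arm.camera("scene");cs=cam("scene")
for n,i,dd,cc in(("top",im,d,c),("scene",ims,ds,cs)):
  P=cloud(cc,dd)
  for col in("red","wood"):
    for m,ce,a in blobs(i,col,20):
      X=np.median(P[m],0)
      if .3<X[0]<.65 and .3<X[1]<.45:print(n,col,a,X)
go([.5175,.181,.15],167)
E
```

```text
[0.4829 0.3849 0.1553] 0.07025441150448083
top red 205 [0.5569 0.3866 0.0113]
top wood 20 [0.421  0.3728 0.0167]
scene red 285 [0.5531 0.3859 0.0114]
scene wood 145 [0.4477 0.38   0.0169]
t 10.3 shift [-0.162 -1.364  0.003] turn [0.0014 0.0014 0.0917] q [-1.03  0.52  0.49  1.47 -0.25  1.21  1.13]
```

Request:
servo_tool:
  moves: "-1 0 -1 -0.67 0 0 0.092;-1 0 -1 -0.67 0 0 0.092;-1 0 -1 -0.67 0 0 0.092;-1 0 -1 -0.67 0 0 0.092;-1 0 -1 -0.67 0 0 0.092"

```text
time_s: 10.8
tcp_pos: [0.4901, 0.2272, 0.2499]
eef_rot: [0.371, 3.117, -0.001]
wrist_force: [0.3, 0.2, 0.1]
gripper_width: 0.0855
grasp_force: 0.0
```

Request:
servo_tool:
  moves: "-1 -0.32 -0.8 -0.23 0 0 0;-1 -0.32 -0.8 -0.23 0 0 0;-1 -0.32 -0.8 -0.23 0 0 0"

```text
time_s: 11.1
tcp_pos: [0.5072, 0.1025, 0.2816]
eef_rot: [-0.359, -3.119, 0.004]
wrist_force: [0.4, -0.7, 0.2]
gripper_width: 0.0855
grasp_force: 0.0
```

Request:
servo_tool:
  moves: "-1 -0.32 -0.8 -0.23 0 0 0;-1 -0.32 -0.8 -0.23 0 0 0;-1 -0.32 -0.8 -0.23 0 0 0"

```text
time_s: 11.4
tcp_pos: [0.527, -0.0253, 0.3161]
eef_rot: [-0.36, -3.118, 0.003]
wrist_force: [0.2, -0.2, -0.2]
gripper_width: 0.0858
grasp_force: 0.0
```

Request:
servo_tool:
  moves: "-1 -0.32 -0.8 -0.23 0 0 0;-1 -0.32 -0.8 -0.23 0 0 0;-1 -0.32 -0.8 -0.23 0 0 0;-1 -0.32 -0.8 -0.23 0 0 0;-1 -0.32 -0.8 -0.23 0 0 0;-1 -0.32 -0.8 -0.23 0 0 0"

```text
time_s: 12.0
tcp_pos: [0.5475, -0.1473, 0.3499]
eef_rot: [-0.351, -3.118, -0.003]
wrist_force: [-0.3, 1.5, -1.2]
gripper_width: 0.0851
grasp_force: 0.0
```

```bash
python3 - <<'E'
from h import *
np.set_printoptions(precision=4,suppress=True)
im,d,c=shot("w3");P=cloud(c,d)
s=arm.read_state();print(s["time_s"],s["tcp_pos"],s["eef_rot"],s["joint_pos"])
for n in["processor","pulse_top","open_mark","lock_mark"]:
  for k in arm.boxes_of("wrist",n)[:2]:print(n,np.round(k["centre"],1),round(k["confidence"],2))
for col in("red","wood","green","blue"):
  for m,ce,a in blobs(im,col,30):print(col,ce,a,np.median(P[m],0))
m=(P[...,2]>.163)&(P[...,2]<.177)&(np.linalg.norm(P[...,:2]-[.52,-.146],axis=-1)<.1)
E=P[m][:,:2]
for _ in range(5):
  A=np.c_[2*E,np.ones(len(E))];q=np.linalg.lstsq(A,(E**2).sum(1),rcond=None)[0];r=np.sqrt(q[2]+q[:2]@q[:2]);e=abs(np.linalg.norm(E-q[:2],axis=1)-r);E=E[e<max(.004,np.median(e)*2)]
print("rim",q[:2],r,len(E))
E
```

```text
12.05 [ 0.5475 -0.1472  0.3504] [-0.35   -3.1192 -0.003 ] [-0.2946  0.3859  0.8068  1.2304 -0.2766  1.6381  1.8032]
processor [139.9 205.7] 0.66
pulse_top [170.7  80. ] 0.66
open_mark [146.7 205.7] 0.63
lock_mark [142.6 207.3] 0.79
red [165.2851 142.4545] 242 [ 0.5162 -0.2453  0.1889]
red [284.2811 490.4545] 2042 [0.7583 0.0952 0.1156]
wood [127.7848 489.2456] 395 [0.5973 0.1645 0.015 ]
wood [181.2218  37.3401] 888 [ 0.53   -0.4556  0.0191]
wood [240.8904  17.1923] 3183 [ 0.6125 -0.5173  0.0157]
wood [227.4857 408.4   ] 105 [0.6919 0.0289 0.0587]
green [248.4896 416.4729] 480 [0.7107 0.025  0.0857]
blue [172.6201  81.5989] 895 [ 0.5084 -0.2882  0.2096]
rim [ 0.5309 -0.1452] 0.07325078846653416 3077
```

View pics/w3.png

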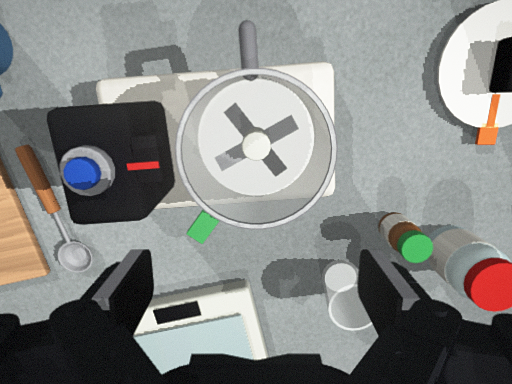

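```bash
python3 - <<'E'
from h import *
from scipy.optimize import least_squares
np.set_printoptions(precision=4,suppress=True)
im,d,c=load("w3");g=cv2.cvtColor(im,6).astype(np.float32)
# sample radial profiles at z=.17 about approx centre
X=at_z(c,[(148,176),(148,336),(68,256),(229,256)],.17)[:,:2];print(X,"c",X[:2].mean(0),X[2:].mean(0))
print("hub",at_z(c,[(146,256.5)],.122))
# refine: outer edge via the rim's dark-grey band (bright outside?) maximise gradient on circle r=.076 & .071
gx=cv2.GaussianBlur(g,(0,0),1.0);G=np.hypot(cv2.Sobel(gx,5,1,0),cv2.Sobel(gx,5,0,1))
th=np.radians(np.arange(0,360,2))
def score(cx,cy,z=.17):
  t=0
  for r in(.076,.071):
    p=project(c,np.c_[cx+r*np.cos(th),cy+r*np.sin(th),np.full(len(th),z)]).astype(np.float32)
    t+=np.minimum(cv2.remap(G,p[None,:,1],p[None,:,0],1),60).mean()
  return t
b=max(((score(x,y),x,y) for x in np.arange(.51,.54,.0005) for y in np.arange(-.16,-.13,.0005)));print(b)
b=np.array(b[1:])
P=cloud(c,d);m=(P[...,2]>.165)&(P[...,2]<.176)&(abs(np.linalg.norm(P[...,:2]-b,axis=-1)-.0735)<.015);print("rim z",np.median(P[m][:,2]),m.sum())
# yaw cues
h=hsv(im);
gm=cv2.inRange(h,(45,100,50),(80,255,255));n,l,s,ce=cv2.connectedComponentsWithStats(gm)
for i in range(1,n):
  if s[i,4]>60:
    q=ce[i][::-1]
    if abs(q[0]-227)<20:
      X=at_z(c,[q],.166)[0,:2]-b;print("green",q,np.median(P[l==i],0),X,np.linalg.norm(X),np.degrees(np.arctan2(X[1],X[0]))+40)
for m,ce,a in blobs(im,"red",30)[:1]:
  W=at_z(c,np.argwhere(m),.188)[:,:2];X=W.mean(0)-b;w,V=np.linalg.eigh(np.cov(W.T));print("red",X,np.degrees(np.arctan2(X[1],X[0]))+90,"axis",np.degrees(np.arctan2(V[1,1],V[0,1])))
for m,ce,a in blobs(im,"blue",300)[:1]:
  W=at_z(c,np.argwhere(m),.205)[:,:2];(x,r)=cv2.minEnclosingCircle((W*1000).astype(np.float32));X=np.array(x)/1000-b;print("button",x,r,np.median(P[m][:,2]),X,np.degrees(np.arctan2(X[1],X[0]))+90)
m=(P[...,2]>.182)&(P[...,2]<.193)&(P[...,1]<-.2);W=at_z(c,np.argwhere(m),.187)[:,:2];print("column",cv2.minAreaRect((W*1000).astype(np.float32)))
m=(P[...,2]>.05)&(P[...,2]<.068)&(P[...,1]<0)&(P[...,1]>-.35)&(h[...,2]>120)&(h[...,1]<60);W=at_z(c,np.argwhere(m),.06)[:,:2];print("base",cv2.minAreaRect((W*1000).astype(np.float32)))
for n in("top","scene"):
  i,dd=arm.camera(n);cc=cam(n)
  for m,ce,a in blobs(i,"blue",20):
    X=at_z(cc,[ce],.205)[0]
    if abs(X[1]+.288)<.03:print(n,"button",X)
go([.5175,.181,.30],167)
E
```

```text
[[ 0.5097 -0.2165]
 [ 0.5429 -0.0704]
 [ 0.4576 -0.1279]
 [ 0.6058 -0.1615]] c [ 0.5263 -0.1435] [ 0.5317 -0.1447]
hub [[ 0.5315 -0.1439  0.122 ]]
(np.float32(119.30076), np.float64(0.5314999999999976), np.float64(-0.1445))
rim z 0.17057923446474388 3569
green [226.9119 202.0216] [ 0.5925 -0.2142  0.1668] [ 0.0615 -0.0701] 0.09321812280950051 -8.749078400664146
green [246.202  414.7393] [0.7071 0.0236 0.0855] [0.13   0.1369] 0.18876868706823688 86.4932050205228
red [-0.0152 -0.1009] -8.551045972756953 axis 81.73235386060725
button (509.2972106933594, -290.9404296875) 15.267756462097168 0.20956389782599605 [-0.0222 -0.1464] -8.62132611548671
column ((510.67962646484375, -274.6485595703125), (91.70014953613281, 105.58984375), 82.32052612304688)
base ((619.5319213867188, -182.22962951660156), (281.9762878417969, 387.1479797363281), 88.83934020996094)
top button [ 0.5094 -0.2914  0.205 ]
scene button [ 0.5094 -0.2888  0.205 ]
t 12.35 shift [0.687 2.102 0.348] turn [ 0.0001 -0.      0.0002] q [-0.29  0.38  0.81  1.23 -0.28  1.64  1.8 ]
```

Request:
servo_tool:
  moves: "-1 0.23 0.7 0.12 0 0 0;-1 0.23 0.7 0.12 0 0 0;-1 0.23 0.7 0.12 0 0 0"

```text
time_s: 12.65
tcp_pos: [0.5371, -0.0314, 0.3327]
eef_rot: [-0.338, -3.12, -0.009]
wrist_force: [0.3, 0.7, -0.3]
gripper_width: 0.0852
grasp_force: 0.0
```

Request:
servo_tool:
  moves: "-1 0.23 0.7 0.12 0 0 0;-1 0.23 0.7 0.12 0 0 0;-1 0.23 0.7 0.12 0 0 0"

```text
time_s: 12.95
tcp_pos: [0.5259, 0.0788, 0.3146]
eef_rot: [-0.337, -3.12, -0.007]
wrist_force: [0.8, 0.3, 0.3]
gripper_width: 0.0854
grasp_force: 0.0
```

Request:
servo_tool:
  moves: "-1 0.23 0.7 0.6 0 0 0;-1 0.23 0.7 0.6 0 0 0;-1 0.23 0.7 1 0 0 0;-1 0.23 0.7 1 0 0 0;-1 0.23 0.7 1 0 0 0;-1 0.23 0.7 1 0 0 0"

```text
time_s: 13.55
tcp_pos: [0.5178, 0.1792, 0.1667]
eef_rot: [0.357, 3.121, -0.002]
wrist_force: [0.6, 0.0, 1.0]
gripper_width: 0.0853
grasp_force: 0.0
```

```bash
python3 -c "
from h import *
s=arm.read_state();print(s['tcp_pos'],s['eef_rot'])
go([.5175,.181,.019],167)"
```

```text
[0.51781863 0.17917937 0.16667491] [ 3.56855924e-01  3.12084963e+00 -2.20316865e-03]
t 13.55 shift [0.005 0.013 0.984] turn [-0.0004  0.0002 -0.0003] q [-0.86  0.4   0.66  1.64 -0.26  1.19  1.21]
```

Request:
servo_tool:
  moves: "-1 0.005 0.013 0.3 0 0 0;-1 0.005 0.013 0.6 0 0 0;-1 0.005 0.013 0.85 0 0 0;-1 0.005 0.013 0.985 0 0 0;-1 0.005 0.013 0.985 0 0 0;-1 0.005 0.013 0.985 0 0 0;-1 0.005 0.013 0.985 0 0 0"

```text
time_s: 14.25
tcp_pos: [0.5202, 0.1821, 0.0214]
eef_rot: [0.358, 3.115, 0.004]
wrist_force: [0.9, 0.1, 0.0]
gripper_width: 0.0856
grasp_force: 0.0
```

```bash
python3 -c "
from h import *
s=arm.read_state();print(s['tcp_pos'],s['eef_rot'],s['wrist_force'])
go([.5175,.181,.020],167)"
```

```text
[0.52024372 0.18214705 0.02143641] [0.35757966 3.11548271 0.00414124] [0.85528947 0.06958422 0.01404832]
t 14.25 shift [ 0.016 -0.012  0.009] turn [ 0.001   0.0017 -0.0005] q [-0.79  0.57  0.58  1.79 -0.39  0.89  1.31]
```

Request:
servo_tool:
  moves: "-1 0.014 -0.01 0.005 0 0 0;-1 0.014 -0.01 0.005 0 0 0;1 0.014 -0.01 0.005 0 0 0;1 0.014 -0.01 0.005 0 0 0;1 0.014 -0.01 0.005 0 0 0;1 0.014 -0.01 0.005 0 0 0;1 0.014 -0.01 0.005 0 0 0;1 0.014 -0.01 0.005 0 0 0;1 0.014 -0.01 0.005 0 0 0;1 0.014 -0.01 0.005 0 0 0;1 0.014 -0.01 0.005 0 0 0"

```text
time_s: 15.35
tcp_pos: [0.5152, 0.1814, 0.0178]
eef_rot: [0.356, 3.12, 0.001]
wrist_force: [0.9, 1.8, 1.9]
gripper_width: 0.0253
grasp_force: 59.7
```

```bash
python3 -c "
from h import *
s=arm.read_state();print(s['tcp_pos'],s['eef_rot'],s['wrist_force'],s['wrist_torque'])
go([.5175,.181,.25],167)"
```

```text
[0.51517917 0.18143221 0.01779767] [3.56484832e-01 3.12043190e+00 8.42175289e-04] [0.92874633 1.8347897  1.93043271] [ 0.15101128 -0.14561855  0.02696463]
t 15.35 shift [-0.017  0.002 -1.548] turn [ 0.0002  0.0003 -0.0002] q [-0.79  0.57  0.58  1.8  -0.39  0.88  1.31]
```

Request:
servo_tool:
  moves: "1 0 0 -0.15 0 0 0;1 0 0 -0.4 0 0 0;1 0 0 -0.7 0 0 0;1 0 0 -1 0 0 0;1 0 0 -1 0 0 0"

```text
time_s: 15.85
tcp_pos: [0.5189, 0.1813, 0.1735]
eef_rot: [0.356, 3.111, 0.008]
wrist_force: [1.0, -0.3, -0.7]
gripper_width: 0.025
grasp_force: 59.4
```

Request:
servo_tool:
  moves: "1 -0.2 -0.3 -0.5 0 0 0.05;1 -0.2 -0.6 -0.6 0 0 0.1;1 -0.2 -0.6 -0.6 0 0 0.14;1 -0.2 -0.8 -0.6 0 0 0.197;1 -0.2 -0.8 -0.6 0 0 0.197;1 -0.2 -0.8 -0.6 0 0 0.197;1 -0.2 -0.8 -0.6 0 0 0.197"

```text
time_s: 16.55
tcp_pos: [0.516, 0.0591, 0.256]
eef_rot: [-1.285, -2.864, 0.001]
wrist_force: [0.0, -0.0, -2.5]
gripper_width: 0.0251
grasp_force: 59.5
```

```bash
python3 -c "
from h import *
s=arm.read_state();print(s['tcp_pos'],s['eef_rot'],s['wrist_force'],s['gripper_width'])
go([.530,-.1428,.23],131.5)"
```

```text
[0.51602797 0.05913935 0.25601261] [-1.28453046e+00 -2.86382377e+00  1.43471825e-03] [ 0.03562674 -0.04634646 -2.49690394] 0.025142347835665872
t 16.55 shift [-1.068 -0.825  0.173] turn [-0.0006 -0.0007  0.001 ] q [-0.81  0.3   0.87  1.57 -0.23  1.38  0.8 ]
```

Request:
servo_tool:
  moves: "1 -0.3 -0.23 0 0 0 0;1 -0.6 -0.46 0 0 0 0;1 -0.8 -0.62 0 0 0 0;1 -0.95 -0.75 0 0 0 0;1 -0.95 -0.75 0 0 0 0;1 -0.95 -0.75 0 0 0 0;1 -0.95 -0.75 0 0 0 0"

```text
time_s: 17.25
tcp_pos: [0.5276, -0.1209, 0.2566]
eef_rot: [-1.283, -2.865, -0.002]
wrist_force: [0.9, -0.4, -1.7]
gripper_width: 0.0252
grasp_force: 59.5
```

```bash
python3 - <<'E'
from h import *
np.set_printoptions(precision=4,suppress=True)
s=arm.read_state();print(s['tcp_pos'],s['eef_rot'],s['wrist_force'],s['gripper_width'])
im,d,c=shot("w4")
P=cloud(c,d);h=hsv(im)
zl=s['tcp_pos'][2]-.0178+.014
m=(abs(P[...,2]-zl)<.01)&(h[...,2]>130)&(h[...,1]<60);rc=np.argwhere(m);print(zl,m.sum(),np.median(P[m][:,2]))
Q=P[m];A=np.c_[Q[:,:2]-Q[:,:2].mean(0),np.ones(len(Q))];print("slope",np.linalg.lstsq(A,Q[:,2],rcond=None)[0])
cn=max(cv2.findContours(cv2.morphologyEx(m.astype(np.uint8),2,np.ones((3,3))),0,1)[0],key=cv2.contourArea)
hu=cv2.convexHull(cn)[:,0,::-1];hu=hu[hu[:,0]<240];E=at_z(c,hu,zl)[:,:2]
for _ in range(4):
  A=np.c_[2*E,np.ones(len(E))];q=np.linalg.lstsq(A,(E**2).sum(1),rcond=None)[0];r=np.sqrt(q[2]+q[:2]@q[:2]);e=abs(np.linalg.norm(E-q[:2],axis=1)-r);E=E[e<max(.002,np.median(e)*2)]
print("lid",q[:2],r,len(E),len(hu))
go([.530,-.1428,.23],131.5)
E
```

```text
[ 0.5276 -0.1209  0.2566] [-1.283  -2.8655 -0.0015] [ 0.8687 -0.3774 -1.6991] 0.025248115922052464
0.2528135044643563 48584 0.25356096485267865
slope [-0.0015  0.0016  0.2536]
lid [ 0.5289 -0.1256] 0.07781510479117536 32 32
t 17.3 shift [-0.12  -0.085  0.178] turn [ 0.     -0.0006  0.0016] q [-0.47  0.37  0.91  1.51 -0.29  1.4   1.19]
```

View pics/w4.png

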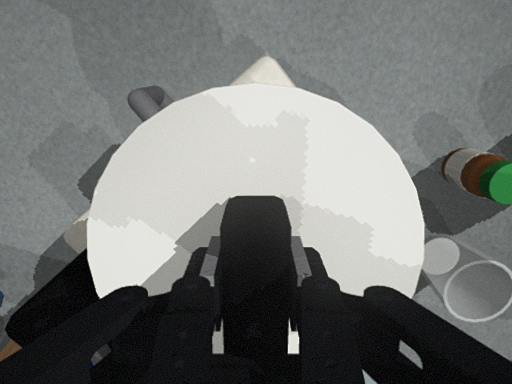

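```bash
python3 -c "
from h import *
go([.530,-.140,.205],131.5)"
```

```text
t 17.3 shift [-0.107 -0.073  0.345] turn [ 0.     -0.0006  0.0016] q [-0.47  0.37  0.91  1.51 -0.29  1.4   1.19]
```

Request:
servo_tool:
  moves: "1 -0.107 -0.073 0.1 0 0 0.0016;1 -0.107 -0.073 0.25 0 0 0.0016;1 -0.107 -0.073 0.345 0 0 0.0016;1 -0.107 -0.073 0.345 0 0 0.0016;1 -0.107 -0.073 0.345 0 0 0.0016;1 -0.107 -0.073 0.345 0 0 0.0016"

```text
time_s: 17.9
tcp_pos: [0.5304, -0.1425, 0.2068]
eef_rot: [1.294, 2.861, 0.001]
wrist_force: [-0.1, 0.2, -1.1]
gripper_width: 0.0249
grasp_force: 59.5
```

```bash
python3 -c "
from h import *
s=arm.read_state();print(s['tcp_pos'],s['eef_rot'],s['wrist_force'],s['wrist_torque'],s['gripper_width'])
go([.530,-.140,.180],131.5)"
```

```text
[ 0.53042774 -0.14246322  0.20684292] [1.29406538e+00 2.86061606e+00 7.66242518e-04] [-0.11545221  0.23672214 -1.09681439] [-0.02158265  0.01782235  0.00857039] 0.024928218185015737
t 17.9 shift [0.014 0.008 0.179] turn [ 0.0004  0.0005 -0.001 ] q [-0.41  0.42  0.9   1.58 -0.34  1.3   1.25]
```

Request:
servo_tool:
  moves: "1 0.014 0.008 0.05 0 0 0;1 0.014 0.008 0.1 0 0 0;1 0.014 0.008 0.13 0 0 0;1 0.014 0.008 0.155 0 0 0;1 0.014 0.008 0.155 0 0 0;1 0.014 0.008 0.155 0 0 0"

```text
time_s: 18.5
tcp_pos: [0.529, -0.1409, 0.1825]
eef_rot: [1.298, 2.861, -0.0]
wrist_force: [-0.7, 0.3, -0.8]
gripper_width: 0.0248
grasp_force: 59.5
```

```bash
python3 -c "
from h import *
s=arm.read_state();print(s['tcp_pos'],s['eef_rot'],s['wrist_force'],s['wrist_torque'],s['gripper_width'])
go([.530,-.140,.180],131.5)"
```

```text
[ 0.52899427 -0.14085459  0.18252228] [ 1.29791667e+00  2.86090886e+00 -2.41203395e-04] [-0.65366099  0.34197183 -0.77895138] [-0.01069124 -0.00955754  0.02760274] 0.024804144837793713
t 18.5 shift [-0.     0.009  0.017] turn [-0.      0.     -0.0017] q [-0.41  0.44  0.89  1.62 -0.35  1.25  1.26]
```

Request:
servo_tool:
  moves: "1 0 0 0.015 0 0 0;1 0 0 0.025 0 0 0;1 0 0 0.025 0 0 0;1 0 0 0.025 0 0 0"

```text
time_s: 18.9
tcp_pos: [0.5293, -0.1409, 0.1798]
eef_rot: [1.297, 2.86, 0.001]
wrist_force: [-2.0, 0.7, 5.9]
gripper_width: 0.0252
grasp_force: 60.2
```

```bash
python3 - <<'E'
from h import *
np.set_printoptions(precision=4,suppress=True)
s=arm.read_state();print(s['tcp_pos'],s['eef_rot'],s['wrist_force'],s['wrist_torque'],s['gripper_width'])
im,d,c=shot("w5");P=cloud(c,d);h=hsv(im);m=(abs(P[...,2]-.176)<.01)&(h[...,2]>130)&(h[...,1]<60)
Q=P[m];A=np.c_[Q[:,:2]-Q[:,:2].mean(0),np.ones(len(Q))];print("slope",np.linalg.lstsq(A,Q[:,2],rcond=None)[0])
im,d=arm.camera("scene");cv2.imwrite("pics/s5.png",cv2.resize(im[150:270,120:280],(800,600),interpolation=2))
E
```

```text
[ 0.5293 -0.1409  0.1798] [1.2972 2.8601 0.0009] [-1.9536  0.6909  5.899 ] [ 0.1692  0.3861 -0.0625] 0.025226564637044063
slope [0.0003 0.0003 0.1767]
```

View pics/s5.png

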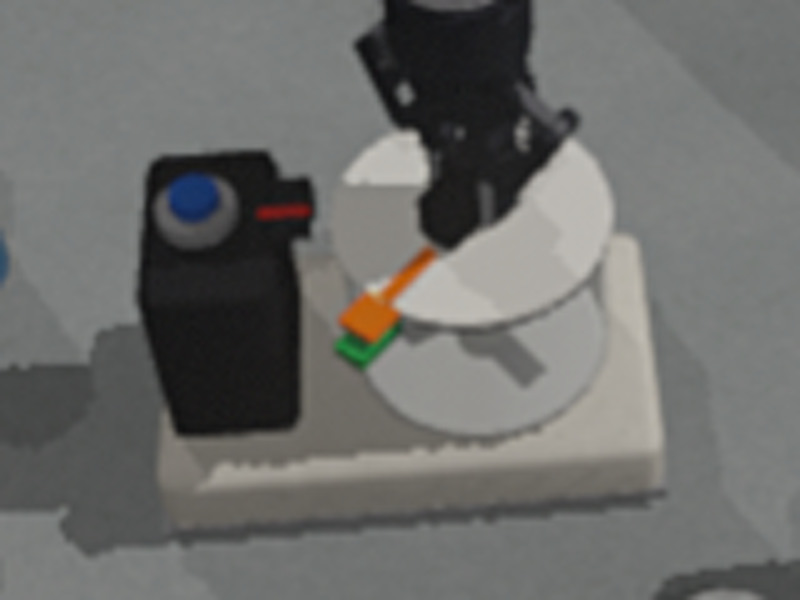

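Request:
servo_tool:
  moves: "1 0 0.002 0 0 0 0.033;1 -0.001 0.004 0 0 0 0.067;1 -0.002 0.006 0 0 0 0.1;1 -0.003 0.008 0 0 0 0.133;1 -0.004 0.01 0 0 0 0.167;1 -0.005 0.012 0 0 0 0.2;1 -0.006 0.014 0 0 0 0.22;1 -0.006 0.014 0 0 0 0.22;1 -0.006 0.014 0 0 0 0.22"

```text
time_s: 19.9
tcp_pos: [0.532, -0.1406, 0.1798]
eef_rot: [2.189, 2.25, 0.001]
wrist_force: [0.0, 0.7, 5.7]
gripper_width: 0.0255
grasp_force: 60.4
```

```bash
cat > chk.py <<'E'
from h import *
np.set_printoptions(precision=4,suppress=True)
s=arm.read_state();print(s['tcp_pos'],s['eef_rot'],s['wrist_force'],s['wrist_torque'],s['gripper_width'])
y=R.from_rotvec(s['eef_rot']).as_matrix()[:,0];print("toolx yaw",np.degrees(np.arctan2(y[1],y[0])))
for n in("scene","top"):
  im,d=arm.camera(n);c=cam(n);h=hsv(im)
  rc=np.argwhere(cv2.inRange(h,(6,150,90),(18,255,255))>0);W=at_z(c,rc,.176);b=np.array([.5315,-.143])
  k=np.linalg.norm(W[:,:2]-b,axis=1)<.11;W=W[k][:,:2]
  if len(W):
    X=W.mean(0)-b;print(n,len(W),X,"tab proc angle",np.degrees(np.arctan2(X[1],X[0]))+8.5)
E
python3 chk.py;python3 -c "
from h import *
go([.532,-.140,.180],81.5)"
```

```text
[ 0.532  -0.1406  0.1798] [2.1892 2.2499 0.0014] [0.008  0.7209 5.6956] [ 0.0977  0.2834 -0.2585] 0.025450273570954907
toolx yaw 91.5661709635963
scene 85 [ 0.0063 -0.0773] tab proc angle -76.8785972978319
top 16 [ 0.0057 -0.0895] tab proc angle -77.86640136139386
t 20.0 shift [ 0.004  0.    -0.001] turn [0.0008 0.0002 0.0559] q [-0.5   0.51  1.05  1.62 -0.45  1.28  0.66]
```

Request:
servo_tool:
  moves: "1 0 0 0 0 0 0.02;1 0 0.002 0 0 0 0.04;1 0 0.003 0 0 0 0.057;1 0 0.003 0 0 0 0.057;1 0 0.003 0 0 0 0.057"

```text
time_s: 20.5
tcp_pos: [0.5325, -0.1405, 0.1798]
eef_rot: [2.381, 2.046, 0.002]
wrist_force: [0.2, -0.3, 5.5]
gripper_width: 0.0254
grasp_force: 60.4
```

```bash
python3 chk.py
```

```text
[ 0.5325 -0.1405  0.1798] [2.3814 2.0457 0.0019] [ 0.2461 -0.329   5.4627] [ 0.0953  0.2407 -0.2028] 0.02540101659656191
toolx yaw 81.32711430761819
scene 56 [-0.0071 -0.0701] tab proc angle -87.30834568835532
top 23 [-0.0106 -0.0784] tab proc angle -89.21476190552096
```

Request:
servo_tool:
  moves: "1 0 0 0 0 0 0.006;1 0 0 0 0 0 0.006;1 0 0 0 0 0 0.006"

```text
time_s: 20.9
tcp_pos: [0.5325, -0.1405, 0.1798]
eef_rot: [2.4, 2.024, 0.002]
wrist_force: [0.0, 0.3, 6.4]
gripper_width: 0.0252
grasp_force: 60.4
```

```bash
python3 chk.py
```

```text
[ 0.5325 -0.1405  0.1798] [2.3996 2.0242 0.0016] [0.0086 0.257  6.449 ] [0.0425 0.2379 0.0844] 0.025185144140764167
toolx yaw 80.29896541365684
scene 56 [-0.0088 -0.0667] tab proc angle -89.002018454629
top 18 [-0.0122 -0.0776] tab proc angle -90.44222983941468
```

Request:
servo_tool:
  moves: "1 0 0 0 0 0 0.005;1 0 0 0 0 0 0.005;1 0 0 0 0 0 0.005"

```text
time_s: 21.3
tcp_pos: [0.5329, -0.1407, 0.1798]
eef_rot: [2.413, 2.006, 0.002]
wrist_force: [1.9, -1.6, 5.5]
gripper_width: 0.0249
grasp_force: 60.4
```

```bash
python3 chk.py
```

```text
[ 0.5329 -0.1407  0.1798] [2.4132 2.0061 0.0016] [ 1.9211 -1.627   5.5225] [-0.1174  0.0952  0.5564] 0.02490930009738638
toolx yaw 79.47506115965007
scene 58 [-0.0091 -0.0677] tab proc angle -89.16324067975634
top 22 [-0.0124 -0.0776] tab proc angle -90.5515160396937
```

Request:
servo_tool:
  moves: "0.3 0 0 0 0 0 0;0.3 0 0 0 0 0 0;0.3 0 0 0 0 0 0;0 0 0 -0.05 0 0 0;0 0 0 -0.25 0 0 0;0 0 0 -0.55 0 0 0;0 0 0 -0.8 0 0 0;0 0 0 -0.8 0 0 0"

```text
time_s: 22.2
tcp_pos: [0.5338, -0.1424, 0.3046]
eef_rot: [2.411, 2.0, 0.008]
wrist_force: [-0.1, 0.1, 0.3]
gripper_width: 0.0427
grasp_force: 0.0
```

```bash
python3 chk.py; python3 - <<'E'
from h import *
im,d,c=shot("w6");cv2.imwrite("pics/w6b.png",im)
E
```

```text
[ 0.5338 -0.1424  0.3046] [2.4111 1.9996 0.008 ] [-0.1317  0.0642  0.2639] [-0.0483 -0.0136  0.0321] 0.04268588807604656
toolx yaw 79.33990309602522
scene 57 [-0.0097 -0.0682] tab proc angle -89.56461556542061
top 25 [-0.013  -0.0821] tab proc angle -90.5009192998278
```

View pics/w6b.png

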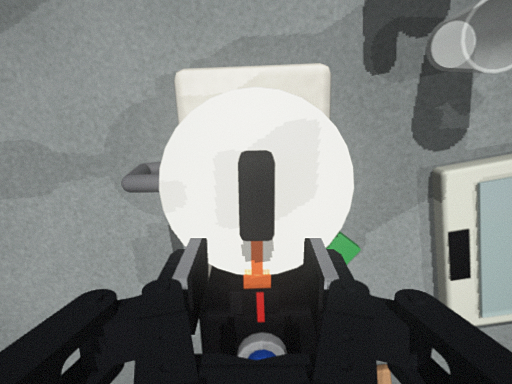

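```bash
python3 -c "
from h import *
go([.5095,-.290,.235],79.4)"
```

```text
t 22.35 shift [-1.012  0.043  0.422] turn [-0.0003 -0.0002 -0.0002] q [-0.54  0.45  1.16  1.41 -0.41  1.54  0.4 ]
```

Request:
servo_tool:
  moves: "1 0 0 0 0 0 -0.35;1 0 0 0 0 0 -0.35;1 0 0 0 0 0 -0.35;1 0 0 0 0 0 -0.35;1 0 0 0 0 0 -0.35;1 0 0 0 0 0 -0.35;1 0 0 0 0 0 -0.35;1 0 0 0 0 0 -0.35;1 0 0 0 0 0 -0.35;1 0 0 0 0 0 -0.35"

```text
time_s: 23.35
tcp_pos: [0.531, -0.1395, 0.2976]
eef_rot: [-1.014, -2.971, 0.0]
wrist_force: [-0.5, 0.3, 0.6]
gripper_width: 0.0002
grasp_force: 0.0
```

```bash
python3 -c "
from h import *
s=arm.read_state();print(s['tcp_pos'],s['gripper_width'])
go([.5095,-.290,.235],142.4)"
```

```text
[ 0.53101002 -0.13953018  0.29755118] 0.00021698759236463686
t 23.35 shift [-0.501 -0.881  0.417] turn [-0.0003 -0.0007 -0.0005] q [-0.41  0.37  0.9   1.41 -0.29  1.5   1.39]
```

Request:
servo_tool:
  moves: "1 -0.25 -0.44 0 0 0 0;1 -0.5 -0.88 0.1 0 0 0;1 -0.5 -0.88 0.2 0 0 0;1 -0.5 -0.88 0.4 0 0 0;1 -0.5 -0.88 0.4 0 0 0;1 -0.5 -0.88 0.4 0 0 0;1 -0.5 -0.88 0.4 0 0 0"

```text
time_s: 24.05
tcp_pos: [0.5122, -0.2887, 0.2401]
eef_rot: [1.008, 2.973, 0.001]
wrist_force: [0.1, -0.1, 1.4]
gripper_width: -0.0002
grasp_force: 0.0
```

```bash
python3 -c "
from h import *
s=arm.read_state();print(s['tcp_pos'],s['wrist_force'])
go([.5095,-.290,.200],142.4)"
```

```text
[ 0.51219165 -0.28874881  0.24009256] [ 0.08763456 -0.1327124   1.40495706]
t 24.05 shift [ 0.01  -0.018  0.267] turn [0.0004 0.0006 0.0009] q [-0.1   0.49  0.89  1.41 -0.38  1.42  1.71]
```

Request:
servo_tool:
  moves: "1 0.01 -0.018 0.12 0 0 0;1 0.01 -0.018 0.2 0 0 0;1 0.01 -0.018 0.24 0 0 0;1 0.01 -0.018 0.26 0 0 0;1 0.01 -0.018 0.27 0 0 0;1 0.01 -0.018 0.27 0 0 0;1 0.01 -0.018 0.27 0 0 0"

```text
time_s: 24.75
tcp_pos: [0.5087, -0.2905, 0.2029]
eef_rot: [1.009, 2.972, 0.004]
wrist_force: [-4.8, 6.5, 17.8]
gripper_width: -0.0002
grasp_force: 8.8
```

```bash
python3 - <<'E'
from h import *
np.set_printoptions(precision=4,suppress=True)
im,d,c=load("w3");P=cloud(c,d)
for col in range(50,130,5):print(col,P[172,col],im[172,col])
s=arm.read_state();print(s["tcp_pos"],s["eef_rot"],s["wrist_force"],s["wrist_torque"])
E
```

```text
50 [ 0.5215 -0.4463 -0.0006] [84 87 85]
55 [ 0.5229 -0.4388  0.0004] [104 103 101]
60 [ 0.506  -0.312   0.1989] [95 94 90]
65 [ 0.5059 -0.3017  0.2093] [190  84  43]
70 [ 0.5068 -0.2978  0.2093] [196  93  50]
75 [ 0.5077 -0.2936  0.2097] [195  88  42]
80 [ 0.5086 -0.2895  0.2099] [199  95  49]
85 [ 0.5096 -0.2863  0.2084] [199  95  44]
90 [ 0.5104 -0.2815  0.2099] [200  95  47]
95 [ 0.5114 -0.2782  0.2086] [180  84  45]
100 [ 0.5132 -0.278   0.2008] [139  80  55]
105 [ 0.5142 -0.2741  0.2003] [165 165 161]
110 [ 0.5152 -0.2701  0.2002] [161 159 158]
115 [ 0.5178 -0.2717  0.1872] [53 48 49]
120 [ 0.5187 -0.2674  0.1872] [31 27 29]
125 [ 0.5197 -0.2631  0.1872] [38 33 34]
[ 0.5087 -0.2905  0.2029] [1.0091 2.9716 0.0045] [-4.8312  6.5432 17.8496] [1.1444 0.9963 0.0223]
```

Request:
servo_tool:
  moves: "1 0 0 0.01 0 0 0;1 0 0 0.01 0 0 0"

```text
time_s: 24.95
tcp_pos: [0.5088, -0.2905, 0.2028]
eef_rot: [1.009, 2.971, 0.005]
wrist_force: [-6.5, 6.4, 23.8]
gripper_width: 0.0001
grasp_force: 11.8
```

Request:
servo_tool:
  moves: "1 0 0 -0.1 0 0 0;1 0 0 -0.3 0 0 0;1 0.2 0 -0.6 0 0 0;1 0.7 0 -0.8 0 0 0;1 0.7 0 -0.8 0 0 0;1 0.7 0 -0.8 0 0 0"

```text
time_s: 25.55
tcp_pos: [0.4236, -0.226, 0.3197]
eef_rot: [1.008, 2.971, 0.008]
wrist_force: [0.6, -0.3, 0.3]
gripper_width: 0.0002
grasp_force: 0.0
```

```bash
python3 chk.py; python3 - <<'E'
from h import *
np.set_printoptions(precision=4,suppress=True)
for n in("scene","top"):
  im,d=arm.camera(n);c=cam(n);P=cloud(c,d)
  cv2.imwrite("pics/f_%s.png"%n,cv2.resize(im,(800,600)))
  for m,ce,a in blobs(im,"blue",20):
    X=np.median(P[m],0)
    if abs(X[1]+.29)<.03:print(n,"button",X,a)
E
```

```text
[ 0.4236 -0.226   0.3197] [1.0078 2.9707 0.0078] [ 0.5733 -0.27    0.3376] [-0.0113 -0.0317  0.0461] 0.00023018839956385445
toolx yaw 142.5206089279582
scene 57 [-0.0096 -0.0686] tab proc angle -89.48952042044847
top 39 [-0.0117 -0.0712] tab proc angle -90.86205469219122
scene button [ 0.5144 -0.2886  0.2077] 61
```

View pics/f_scene.png

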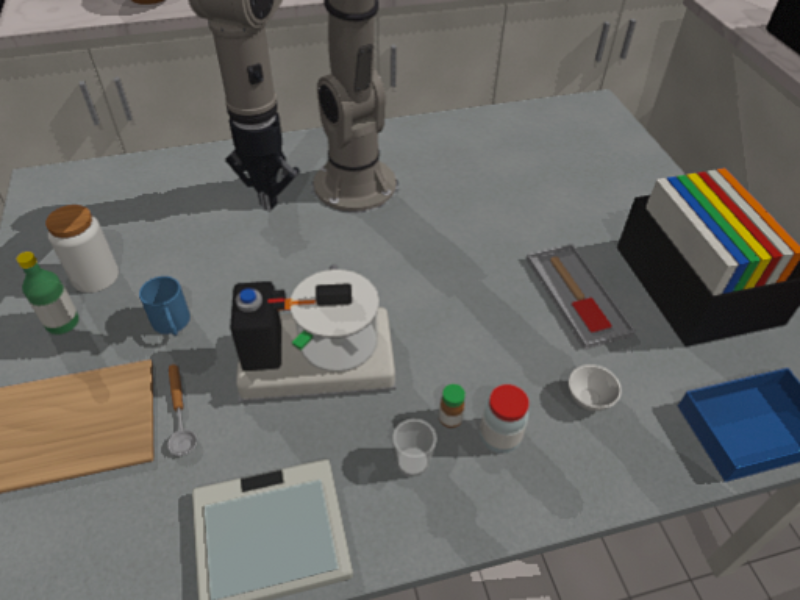

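```bash
python3 - <<'E'
from h import *
np.set_printoptions(precision=4,suppress=True)
v=np.load("v0.npz");px={}
def ell(im,lo,hi):
  best=None
  m=cv2.inRange(hsv(im),(100,120,70),(125,255,255));n,l,s,ce=cv2.connectedComponentsWithStats(m);return [(ce[i][::-1],s[i,4]) for i in range(1,n) if s[i,4]>15]
C={"top":(cam("top"),v["b"]),"scene":(cam("scene"),v["a"])}
im,d,c=load("w3");C["w3"]=(c,im)
for k,(c,i) in C.items():
  g=project(c,[.5095,-.29,.207])[0]
  ce,a=min(ell(i,0,0),key=lambda q:np.linalg.norm(q[0]-g));px[k]=ce;print(k,g,ce,a)
for a,b in(("top","scene"),("w3","scene"),("w3","top")):print(a,b,tri(C[a][0],px[a],C[b][0],px[b]))
# reference: red mark (on latch top .187) likewise
rp={}
for k,(c,i) in C.items():
  g=project(c,[.517,-.2453,.187])[0];m=[(ce,a) for _,ce,a in blobs(i,"red",8)];rp[k]=min(m,key=lambda q:np.linalg.norm(q[0]-g))[0];print(k,g,rp[k])
for a,b in(("top","scene"),("w3","scene")):print("red",a,b,tri(C[a][0],rp[a],C[b][0],rp[b]))
E
```

```text
top [200.2498 325.0703] [199.8913 325.3696] 46
scene [187.7381 157.372 ] [188.7013 158.1429] 77
w3 [172.4237  81.5327] [172.7555  81.68  ] 953
top scene (array([ 0.5111, -0.2899,  0.2049]), np.float64(0.0029569123981847637))
w3 scene (array([ 0.5105, -0.2897,  0.2049]), np.float64(0.002758981180852385))
w3 top (array([ 0.5106, -0.2916,  0.204 ]), np.float64(0.0009395022386753132))
top [198.4603 311.6603] [198.1538 312.0769]
scene [191.7579 175.34  ] [191.8929 175.9286]
w3 [164.7804 143.125 ] [165.2851 142.4545]
red top scene (array([ 0.5182, -0.2452,  0.1878]), np.float64(0.00290295513247046))
red w3 scene (array([ 0.5176, -0.2448,  0.1874]), np.float64(0.00217891538084821))
```

```bash
python3 -c "
from h import *
go([.5100,-.290,.225],142.5)"
```

```text
t 25.75 shift [-0.703  0.014  0.61 ] turn [-0.0001  0.     -0.0005] q [-0.35  0.19  0.97  1.55 -0.15  1.49  1.53]
```

Request:
servo_tool:
  moves: "1 -0.35 0.01 0 0 0 0;1 -0.7 0.014 0 0 0 0;1 -0.7 0.014 0.3 0 0 0;1 -0.7 0.014 0.5 0 0 0;1 -0.7 0.014 0.61 0 0 0;1 -0.7 0.014 0.61 0 0 0;1 -0.7 0.014 0.61 0 0 0;1 -0.7 0.014 0.61 0 0 0"

```text
time_s: 26.55
tcp_pos: [0.5095, -0.2909, 0.2263]
eef_rot: [1.013, 2.972, -0.002]
wrist_force: [-0.6, 0.3, 0.3]
gripper_width: -0.0002
grasp_force: 0.0
```

```bash
python3 -c "
from h import *
s=arm.read_state();print(s['tcp_pos'],s['wrist_force'],s['wrist_torque'])
go([.5100,-.290,.2065],142.5)"
```

```text
[ 0.50947588 -0.29086412  0.22632962] [-0.63606329  0.27807521  0.26502939] [-0.02525581 -0.01732461 -0.00502299]
t 26.55 shift [0.001 0.007 0.132] turn [-0.0001  0.0007 -0.0008] q [-0.12  0.51  0.93  1.44 -0.4   1.39  1.73]
```

Request:
servo_tool:
  moves: "1 0 0 0.07 0 0 0;1 0 0 0.115 0 0 0;1 0 0 0.13 0 0 0;1 0 0 0.13 0 0 0;1 0 0 0.13 0 0 0;1 0 0 0.13 0 0 0"

```text
time_s: 27.15
tcp_pos: [0.5091, -0.29, 0.2064]
eef_rot: [1.013, 2.973, 0.0]
wrist_force: [0.2, 0.5, 3.6]
gripper_width: 0.0002
grasp_force: 1.5
```

```bash
python3 -c "
from h import *
s=arm.read_state();print(s['tcp_pos'],s['wrist_force'],s['wrist_torque'],s['grasp_force'])"
```

```text
[ 0.50905935 -0.28997075  0.20637785] [0.24338592 0.54901688 3.57249969] [-0.00733848  0.00640795  0.0556069 ] 1.4828294701874256
```

Request:
servo_tool:
  moves: "1 0 0 -0.1 0 0 0;1 0 0 -0.3 0 0 0;1 0.2 0 -0.6 0 0 0;1 0.6 0 -0.7 0 0 0;1 0.6 0 -0.7 0 0 0;1 0.6 0 -0.7 0 0 0"

```text
time_s: 27.75
tcp_pos: [0.4366, -0.2337, 0.3116]
eef_rot: [1.011, 2.973, 0.005]
wrist_force: [0.7, 0.3, -0.1]
gripper_width: 0.0002
grasp_force: 0.0
```

```bash
python3 chk.py; python3 -c "
from bench import arm
print(arm.finish_job())"
```

```text
[ 0.4366 -0.2337  0.3116] [1.0107 2.9733 0.0055] [ 0.7017  0.2825 -0.0507] [-0.0039 -0.0701 -0.0169] 0.0001730128472421113
toolx yaw 142.45353480942782
scene 58 [-0.0098 -0.0683] tab proc angle -89.65292515345297
top 38 [-0.0117 -0.0727] tab proc angle -90.64454078969408
the job is handed in; nothing more can be done
None
```

The job is handed in at about 28 s: the spatula lies flat in the tray, the lid is turned to the stop under the latch, and the pulse button was pressed to its stop and released, then touched again partway (3.6 N, not fully down) to confirm the first press; the hand-in returned no verdict.

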